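Lock the stabiliser link with a linchpin

TASK

The link hangs on the bracket's stub; secure it. Take the linchpin from the wooden block and push it down through the stub's cross-hole until its collar sits on the stub; the stub is loose and may have turned either way or crept in or out, so find the hole's mouth by feel, bring it upright with the pin and never force it. Then swing the sprung ring down over the stub's end until it snaps shut against the pin's tip, let go, and leave the other parts where they are.

Things in the scene. Friction and masses are not known exactly. Their poses are not given: they have to be found in the camera images.
- bracket: Fixed dark steel bracket, 180 x 250 x 118 mm. Origin on the surface under the cross-hole; x runs along the stub to the upright plate (64 mm behind the hole), z up. The round stub, 28 mm dia., axis 85 mm up, points to -x and ends 17 mm before the hole. The link's eye (48 mm dia.) begins 20 mm behind the hole; its bar slopes down to -y.
- cross_hole (a point): Fixed point on the stub's axis, 85 mm up, at the mean place of the 13 mm cross-hole. Unmeasured: the stub is rolled up to 0.62 rad (36 deg) either way, which puts the hole's mouth up to 8 mm to either side (bracket y), and stands up to 5 mm in or out (bracket x). Some 10 N sideways at its skin turn it, 6 N along shift it; it stays where left. Upright means bore vertical.
- pin_block: Fixed wooden block, 58 x 150 x 54 mm high, with five drilled holes; origin under its centre. The linchpin stands near the middle of it, two bolts stand in holes 50 to 60 mm to either side, heads at most 30 mm above its top.
- linchpin_head (a point): Zinc-grey steel linchpin, about 0.11 kg, upright in the block, 80 mm in all. This point is in its flat head, 24 mm above the collar's underside; the head's top is 12 mm above it. Grip the two flats, 14 mm apart along y and 20 mm wide along x, from 11 mm below this point upward; the ring lies lower. The open ring points to -x.
- linchpin_tip (a point): Centre of the pin's lower end, 68 mm below point linchpin_head. The round shank is 11 mm dia. and 44 mm long under the 20 mm dia. collar; its end is flat, 9.4 mm dia., bevelled. Seated, with the collar on the stub, the tip is 30 mm and linchpin_head 38 mm from cross_hole.
- ring (a joint): Swing of the linchpin's ring (wire 4.5 mm thick, 50 mm across) about an axle along y through the head, 16 mm below and 2 mm to -x of linchpin_head. 0: open, level, pointing to -x; 1.45 rad: shut, hanging down against the tip. Over-centre spring: it holds open below 0.725, beyond that it snaps shut; about 3 N at the ring's end turns it.
- ring_end (a point): Middle of the ring's wire farthest from its axle, 50 mm from it; at start it is the end pointing away from the head to -x.
- gear: Bystander: dark steel gear lying flat, 60 mm dia., 16 mm high.
- wrist_pin: Bystander: plain steel piston pin, a tube standing on end, 26 mm dia., 60 mm high.
- bolt: Bystander: rusty hexagon bolt standing on its head, 27 mm across, 59 mm high.

How it is judged (in metres and radians):
On the way:
1. the linchpin is in the cross-hole with its collar on the stub, the ring still open (distance between linchpin_head and cross_hole below 0.04 m and distance between linchpin_tip and cross_hole below 0.033 m and value of joint ring below 0.5 rad), for 0.2 s.
At the end, for the whole second after the job is handed in: The linchpin is fully home in the cross-hole (head point within 40 mm and tip within 33 mm of cross_hole: collar within 2 mm of the stub) with its ring snapped shut (over 1.35 of 1.45 rad), released and at rest (distance between linchpin_head and cross_hole below 0.04 m and distance between linchpin_tip and cross_hole below 0.033 m and value of joint ring above 1.35 rad); the robot touches nothing.
It fails at once if anything presses on the bracket, its stub or its link with more than 55 N (contact force between anything else and bracket above 55 N).
It fails at once if a bystander is shifted by more than 20 mm (distance of any of gear, wrist_pin, bolt from where it was at the start of the episode above 0.02 m).
It also fails if it takes over 72 s, if anything falls off the work surface, if the arm or the gripper's body presses on something with over 40 N, if the wrist force passes 120 N, or if a joint passes its speed limit or range.

ROBOT

A 7-joint arm with a two-finger parallel gripper is mounted at the origin on a cart in front of the work surface, level with it; the furniture and walls round the work are solid. World frame = base frame: x ahead of the robot, y to its left, z up, the work surface at z = 0. Lengths are in mm, angles in rad, forces in N, time in s.
With the tool pointing down it reaches from about 425 to 800 mm from the base axis. Payload 8.3 kg.
Tool frame: the origin (TCP) lies between the finger pads; the fingertips stand 14 mm ahead of it and the grasp point (between the pads) lies 5 mm behind it (manip.tip_extent is the distance from the TCP to the fingertips, in mm); z points along the fingers, y is the direction in which the jaws open and shut (so a half turn about z gives the same grasp; the last joint's range is limited). The gripper opens to 85 mm and grips with 20 to 120 N. Pads are 22 mm wide; open, the fingers measure 114 mm over their backs; the gripper's body (76 mm by 85 mm) begins 54 mm behind the grasp point. The pads swing forward as they close: fully open they stand 13 mm farther back than shut.
Start: joints at [-1.179, 0.383, 0.016, 1.37, -0.006, 1.388, -0.046], TCP at [274.498, 561.473, 205.379] pointing down, gripper open.
Joint ranges: [-2.95, 2.95], [-0.25, 2.06], [-1.52, 1.56], [0.18, 2.33], [-1.44, 4.58], [0.02, 2.06], [-3.01, 3.01]. Speed limits (rad/s): [2.39, 2.39, 3.01, 3.01, 3.14, 3.14, 3.14].

INTERFACE

Orientations are given as a rotation vector (axis times angle).
In Python, from workcell import manip gives the robot as it stands. Calls block until the motion is done:
- manip.move_pose(position, orientation): joint-space move of the TCP to a pose.
- manip.move_l(position, frame=None, feed=150): straight line of the TCP; frame=None keeps the orientation; feed is the mean speed in mm/s.
- manip.move_joints(angles): joint-space move.
- manip.command_gripper(opening, strength=None): finger opening in mm; strength is the grip in N (None keeps the last); returns when the fingers have stopped.
- manip.dwell(seconds).
- manip.inverse_kinematics(position, orientation): joint angles nearest the present ones, or None.
- manip.get_state(): the state.
- manip.get_image(name): name is "scene" or "side" or "wrist"; returns a dict with "img" (420x560x3 uint8, red, green, blue), "range_z" (420x560 float32, mm along the optical axis (not along the pixel's ray), 0 where there is no reading), "fx", "fy", "cx", "cy" (pixels), "extrinsics" (4x4, takes a point from camera to world coordinates). Camera axes: x right, y down, z forward; pixel columns grow to the right and rows downward; lengths in mm; the calibration is good to about 2 mm. A picture is of the moment at which its call begins.
A pose or a line that the arm cannot do raises manip.PlanningError and nothing moves.
- manip.sign_off(): hands the job in, once; it reports no verdict.
The state is a dict: "time": time; "q": joint angles; "dq": joint speeds; "effort": joint torques, N m; "position": TCP position; "orientation": TCP orientation; "force": force on the tool from outside, world axes, zero at the start; "torque": the same for the moment, N m; "opening": finger opening in mm.
Only numpy, scipy, OpenCV 4.12 (cv2) and the standard library are available. Lean on these libraries where they do the work, as an engineer would, in place of code of your own. Each camera call takes 0.05 s, during which the arm holds its last target. There are 200 camera calls.

## Working session

There is one attempt and no reset: what is moved stays moved. The work goes in short steps, each a Python script; the robot and the scene stay as the last script left them, time stands still between calls to the robot, and variables do not carry over. Pictures are saved under pics/ and viewed, about 8 in all and at most 12, crops included, and the job is handed in when it is done.

```bash
ls; mkdir -p pics; cat > h.py <<'E'
import numpy as np, cv2
from workcell import manip
def snap(n,f):
    d=manip.get_image(n); np.savez('pics/'+f+'.npz',**d); cv2.imwrite('pics/'+f+'.png',d['img'][:,:,::-1]); return d
def pts(d):
    z=d['range_z'];v,u=np.mgrid[:z.shape[0],:z.shape[1]]
    P=np.stack([(u-d['cx'])/d['fx']*z,(v-d['cy'])/d['fy']*z,z],-1)
    E=d['extrinsics']; W=P@E[:3,:3].T+E[:3,3]; W[z<=0]=np.nan; return W
E
python3 - <<'E'
from h import *
a=snap('scene','a');b=snap('side','b')
print(a['extrinsics'],b['extrinsics'],manip.get_state())
E
```

```text
pics
[[ 8.83503355e-01 -2.71339935e-01  3.81833028e-01  6.27699767e+01]
 [-4.68396478e-01 -5.20715828e-01  7.13764503e-01 -7.10713737e+02]
 [ 5.15368774e-03 -8.09462578e-01 -5.87148851e-01  6.94660620e+02]
 [ 0.00000000e+00  0.00000000e+00  0.00000000e+00  1.00000000e+00]] [[ 8.49296024e-01 -3.47197024e-01  3.97681392e-01  1.19185582e+02]
 [-5.27506161e-01 -5.87835177e-01  6.13340896e-01 -4.48079528e+02]
 [ 2.08209776e-02 -7.30687369e-01 -6.82394648e-01  6.68035289e+02]
 [ 0.00000000e+00  0.00000000e+00  0.00000000e+00  1.00000000e+00]] {'time': 0.1, 'q': array([-1.17887632,  0.38417184,  0.01637497,  1.37102308, -0.0063035 ,
        1.38819893, -0.04649997]), 'dq': array([-2.44913329e-03,  3.25586114e-04,  4.30471505e-04, -2.02999512e-03,
       -4.69849635e-05, -1.23873492e-03,  1.67465153e-03]), 'effort': array([ 3.70831680e-03, -6.29143310e+01,  8.48113988e-01, -3.72757316e+01,
        1.69613661e-02,  1.05831752e-02, -4.40194799e-05]), 'position': array([274.31333377, 561.04126228, 204.47959773]), 'orientation': array([-7.08106710e-01, -3.06036497e+00,  2.68854364e-03]), 'force': array([ 0.54093899,  0.16308445, -0.32997833]), 'torque': array([ 0.00695887, -0.04719954, -0.02376969]), 'opening': 85.54830585926479}
```

View pics/a.png

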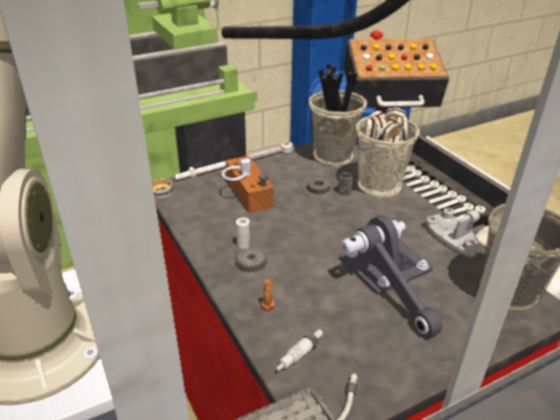

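View pics/b.png

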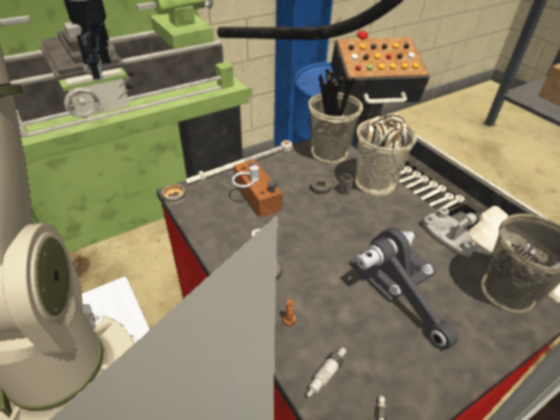

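The scene view shows the block at (250,185) with the pin at (245,165) and its ring to the left, and the stub end at (350,245) with the link sloping to (428,320). The side view shows the same, with the pin at (253,172) and the stub end at (365,260). Next I'll get 3D points.

```bash
python3 - <<'E'
from h import *
for n in 'ab':
    d=dict(np.load(f'pics/{n}.npz'));W=pts(d);I=d['img']
    hsv=cv2.cvtColor(I,cv2.COLOR_RGB2HSV)
    m=(hsv[...,1]>120)&(hsv[...,0]<16)&(W[...,2]>3)&(W[...,2]<70)
    m[:150]=0;m[222:]=0;m[:,:215]=0;m[:,300:]=0
    P=W[m];top=P[(P[:,2]>47)&(P[:,2]<60)]
    r=cv2.minAreaRect(top[:,:2].astype(np.float32));print(n,'block top',len(top),np.median(top[:,2]),r)
    # pin
    c=r[0]; 
    q=(W[...,2]>62)&(W[...,2]<140)&(np.hypot(W[...,0]-c[0],W[...,1]-c[1])<110)
    v,u=np.nonzero(q);print('above',len(u))
    for y in range(v.min(),v.max()+1):
        s=v==y
        if s.any(): print(y,[(int(x),*W[y,x].round().astype(int),*I[y,x]) for x in u[s]][::3][:6])
    S=cv2.resize(I[130:230,200:320],None,fx=6,fy=6,interpolation=cv2.INTER_CUBIC)
    T=cv2.resize(I[190:310,320:450],None,fx=5,fy=5,interpolation=cv2.INTER_CUBIC)
    if n=='a': 
        T=cv2.resize(T,(650,600));cv2.imwrite('pics/at.png',T[:,:,::-1])
        cv2.imwrite('pics/as.png',S[:,:,::-1])
E
```

```text
a block top 646 52.644830392408096 ((500.21185302734375, 241.34341430664062), (156.56195068359375, 59.59882736206055), 85.26951599121094)
above 231
158 [(245, np.int64(497), np.int64(248), np.int64(88), np.uint8(193), np.uint8(169), np.uint8(160))]
159 [(241, np.int64(486), np.int64(246), np.int64(90), np.uint8(212), np.uint8(174), np.uint8(156)), (245, np.int64(494), np.int64(242), np.int64(90), np.uint8(222), np.uint8(215), np.uint8(217)), (248, np.int64(500), np.int64(237), np.int64(90), np.uint8(232), np.uint8(219), np.uint8(219))]
160 [(240, np.int64(484), np.int64(247), np.int64(87), np.uint8(206), np.uint8(163), np.uint8(144)), (243, np.int64(491), np.int64(245), np.int64(86), np.uint8(233), np.uint8(231), np.uint8(233)), (246, np.int64(495), np.int64(239), np.int64(89), np.uint8(240), np.uint8(239), np.uint8(242))]
161 [(240, np.int64(483), np.int64(243), np.int64(87), np.uint8(196), np.uint8(160), np.uint8(148)), (243, np.int64(487), np.int64(237), np.int64(89), np.uint8(236), np.uint8(235), np.uint8(237)), (246, np.int64(495), np.int64(238), np.int64(86), np.uint8(239), np.
[... 15650 characters left out ...]
6), np.uint8(133), np.uint8(124)), (270, np.int64(501), np.int64(177), np.int64(74), np.uint8(70), np.uint8(60), np.uint8(51)), (273, np.int64(506), np.int64(173), np.int64(74), np.uint8(74), np.uint8(65), np.uint8(56))]
188 [(269, np.int64(502), np.int64(184), np.int64(65), np.uint8(81), np.uint8(58), np.uint8(43)), (272, np.int64(508), np.int64(180), np.int64(66), np.uint8(65), np.uint8(60), np.uint8(54))]
189 [(270, np.int64(504), np.int64(183), np.int64(63), np.uint8(71), np.uint8(58), np.uint8(47)), (273, np.int64(509), np.int64(178), np.int64(64), np.uint8(78), np.uint8(67), np.uint8(58))]
190 [(270, np.int64(502), np.int64(179), np.int64(63), np.uint8(75), np.uint8(60), np.uint8(48))]
```

View pics/at.png

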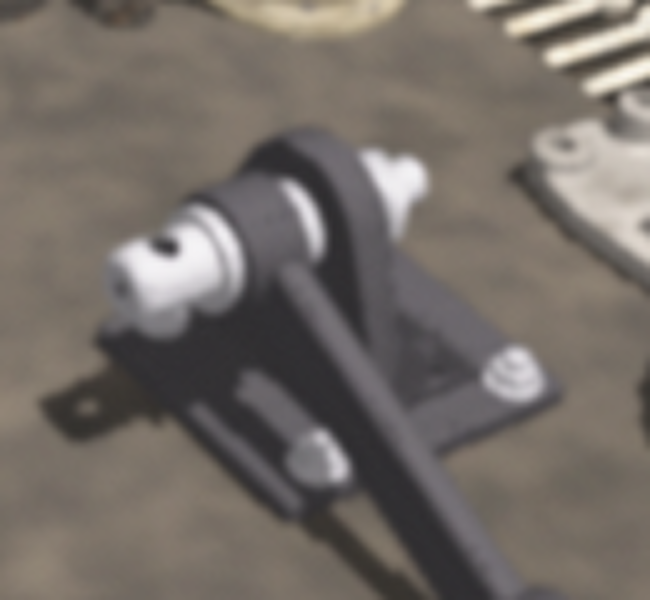

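The crop shows the cross-hole mouth at about full-frame pixel (353,239), leaning slightly away from the camera. The stub end is at (344,247), and the link eye is behind it. The pin head centre is near (494,241,78), with its x axis at about -5°. Next I'll fit the stub.

```bash
python3 - <<'E'
from h import *
from scipy.optimize import least_squares
for n in 'ab':
    d=dict(np.load(f'pics/{n}.npz'));W=pts(d);I=d['img'].astype(int)
    g=I.min(2)>135
    m=g&(W[...,2]>72)&(W[...,2]<106); m[:225]=0;m[285:]=0
    if n=='a': m[:,:338]=0;m[:,375:]=0
    else: m[:,:345]=0;m[:,392:]=0
    P=W[m]; c0=np.median(P,0)
    def res(p):
        u=np.array([np.cos(p[0]),np.sin(p[0])]);nn=np.array([-u[1],u[0]])
        s=(P[:,:2]-c0[:2])@nn-p[1]
        return np.hypot(s,P[:,2]-p[2])-14
    best=min((least_squares(res,[t,8,85],loss='soft_l1') for t in (-.8,-.4,0,.4,.8)),key=lambda r:r.cost)
    p=best.x;u=np.array([np.cos(p[0]),np.sin(p[0])]);nn=np.array([-u[1],u[0]])
    A=c0[:2]+nn*p[1]; t=(P[:,:2]-A)@u
    ok=abs(best.fun)<3
    print(n,len(P),'yaw',np.degrees(p[0]),'axis pt',A,'z',p[2],'rms',np.std(best.fun[ok]),ok.sum(),'t',np.percentile(t[ok],[0,2,10,90,100]))
    # hole pixel rays
    px={'a':(353,238.6)}.get(n)
    if px:
        E=d['extrinsics'];r=E[:3,:3]@np.array([(px[0]-d['cx'])/d['fx'],(px[1]-d['cy'])/d['fy'],1]);
        for z in (95,98,99): 
            h=E[:3,3]+r*(z-E[2,3])/r[2]; print(z,h,'along',(h[:2]-A)@u,'lat',(h[:2]-A)@nn)
    # everything dark around the bracket at various heights
    q=(W[...,2]>60)&(W[...,2]<125)&(np.hypot(*(W[...,:2]-A).transpose(2,0,1))<110)
    Q=W[q]; al=(Q[:,:2]-A)@u; la=(Q[:,:2]-A)@nn
    print(np.histogram(al,np.arange(-30,110,5)), [ (k,Q[(al>k)&(al<k+5),2].max().round()) for k in range(0,90,5) if ((al>k)&(al<k+5)).any()])
E
```

```text
a 335 yaw -3.8525251231723385 axis pt [ 544.04879195 -108.52343757] z 84.55376312224129 rms 1.4601312387635248 271 t [-24.09856181 -22.32024081 -20.18634267  12.75714007  18.46158728]
95 [ 540.57439457 -107.83312796   95.        ] along -3.512927191772271 lat 0.45530983403886366
98 [ 538.1840204  -110.84923702   98.        ] along -5.695251688991809 lat -2.7145895821907335
99 [ 537.38722902 -111.85460671   99.        ] along -6.422693188064834 lat -3.7712227209339604
(array([  3,  96,  41,  36,  31,  49,  40,  60,  86, 105,  76, 248, 210,
       163,  98,  23, 176, 232, 102, 103,  38,  19,   9,  36,  23,   3,
        22]), array([-30, -25, -20, -15, -10,  -5,   0,   5,  10,  15,  20,  25,  30,
        35,  40,  45,  50,  55,  60,  65,  70,  75,  80,  85,  90,  95,
       100, 105])) [(0, np.float64(100.0)), (5, np.float64(104.0)), (10, np.float64(104.0)), (15, np.float64(109.0)), (20, np.float64(110.0)), (25, np.float64(108.0)), (30, np.float64(109.0)), (35, np.float64(109.0)), (40, np.float64(108.0)), (45, np.float64(104.0)), (50, np.float64(118.0)), (55, np.float64(118.0)), (60, np
[... 396 characters left out ...]
3,
       128,  28,  70, 282, 132,  97,  70,  17,   5,   8,  33,   9,   8,
        19]), array([-30, -25, -20, -15, -10,  -5,   0,   5,  10,  15,  20,  25,  30,
        35,  40,  45,  50,  55,  60,  65,  70,  75,  80,  85,  90,  95,
       100, 105])) [(0, np.float64(100.0)), (5, np.float64(106.0)), (10, np.float64(109.0)), (15, np.float64(110.0)), (20, np.float64(111.0)), (25, np.float64(111.0)), (30, np.float64(111.0)), (35, np.float64(111.0)), (40, np.float64(110.0)), (45, np.float64(115.0)), (50, np.float64(119.0)), (55, np.float64(119.0)), (60, np.float64(120.0)), (65, np.float64(119.0)), (70, np.float64(114.0)), (75, np.float64(106.0)), (80, np.float64(106.0)), (85, np.float64(105.0))]
```

```bash
cat >> h.py <<'E'
from scipy.spatial.transform import Rotation as Ro
def down(yaw): return (Ro.from_euler('z',yaw)*Ro.from_matrix(np.diag([-1.,1,-1]))).as_rotvec()
def st():
    s=manip.get_state(); print('t%.2f'%s['time'],'p',s['position'].round(1),'F',s['force'].round(1),'T',s['torque'].round(2),'o',round(s['opening'],1)); return s
E
python3 - <<'E'
from h import *
print(manip.inverse_kinematics([494,241,180],down(-.08)),manip.inverse_kinematics([535,-110,260],down(-.05)))
manip.move_pose([520,-110,260],down(-.05)); st(); d=snap('wrist','c')
print(d['extrinsics'].round(2))
E
```

```text
[-0.66042419  0.23338071  0.17699906  1.62769373 -0.04246411  1.28428098
  1.01467593] [-0.50286615  0.22954758  0.78742745  1.52270722 -0.16298971  1.45697991
  1.81074261]
t2.64 p [ 520.3 -108.9  259.8] F [-0.4  0.4  0.2] T [ 0.03  0.02 -0.  ] o 85.5
[[ 5.0000e-02  9.6000e-01  2.9000e-01  4.4672e+02]
 [ 1.0000e+00 -5.0000e-02 -1.0000e-02 -1.0562e+02]
 [ 0.0000e+00  2.9000e-01 -9.6000e-01  4.2805e+02]
 [ 0.0000e+00  0.0000e+00  0.0000e+00  1.0000e+00]]
```

View pics/c.png

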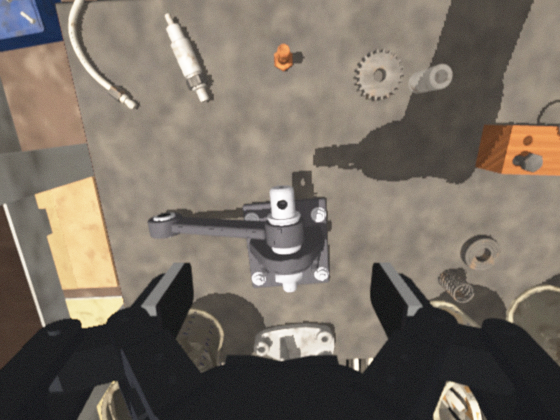

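The wrist view shows the stub, with its end at row 187 and the hole at (282,204), and the link bar pointing left to (160,225). The bystanders are at (283,57), (379,75) and (435,77). The block is at the right edge.

```bash
python3 - <<'E'
from h import *
d=dict(np.load('pics/c.npz'));I=d['img'];E=d['extrinsics'];W=pts(d)
def ray(u,v,z):
    r=E[:3,:3]@np.array([(u-d['cx'])/d['fx'],(v-d['cy'])/d['fy'],1]);return E[:3,3]+r*(z-E[2,3])/r[2]
g=I.min(2)
m=(g[180:225,262:304]>125).astype(np.uint8)
L=[]
for v in range(189,218,2):
    x=np.nonzero(m[v-180])[0]
    if len(x): 
        l,r=x.min()+262,x.max()+263; a,b=ray(l,v,86),ray(r,v,86); L.append((*(a+b)[:2]/2,)); print(v,l,r,a[:2].round(1),b[:2].round(1))
L=np.array(L);print('fit',np.polyfit(L[:,0],L[:,1],1),'y at 538',np.polyval(np.polyfit(L[:,0],L[:,1],1),538))
s=I[198:212,274:291].max(2)
dk=(s<100).astype(np.uint8);v,u=np.nonzero(dk);print(dk)
c=(u.mean()+274,v.mean()+198);print('hole',c,ray(*c,98.5),'end',ray(282,187,99))
Z=W[190:215,282];print(Z[::3].round(1))
# eye front edge (dark) along col 284
print([(v,int(g[v,284]),W[v,284].round(0).tolist()) for v in range(212,250,2)])
E
```

```text
189 262 293 [ 523.5 -131.6] [525.2 -95.9]
191 262 293 [ 525.9 -131.8] [527.6 -96. ]
193 262 294 [ 528.2 -132. ] [530.  -94.9]
195 262 294 [ 530.6 -132.1] [532.4 -95. ]
197 265 294 [ 533.2 -128.8] [534.8 -95.1]
199 264 294 [ 535.5 -130.1] [537.2 -95.2]
201 270 294 [ 538.3 -123.3] [539.6 -95.3]
203 270 294 [ 540.7 -123.4] [542.  -95.3]
205 265 294 [ 542.8 -129.4] [544.5 -95.4]
207 262 295 [ 545.1 -133.1] [547.  -94.3]
209 271 295 [ 548.1 -122.7] [549.4 -94.4]
211 271 295 [ 550.5 -122.8] [551.9 -94.5]
213 271 299 [ 553.  -122.9] [554.6 -89.9]
215 269 300 [ 555.4 -125.4] [557.1 -88.8]
217 267 299 [ 557.7 -128. ] [559.5 -90. ]
fit [ 1.95461624e-01 -2.16733275e+02] y at 538 -111.57492093875865
[[0 0 0 0 0 0 0 0 0 0 0 0 0 0 0 0 0]
 [0 0 0 0 0 0 0 0 0 0 0 0 0 0 0 0 0]
 [0 0 0 0 0 0 0 0 0 0 0 0 0 0 0 0 0]
 [0 0 0 0 0 1 1 1 1 1 1 0 0 0 0 0 0]
 [0 0 0 0 1 1 1 1 1 1 1 1 0 0 0 0 0]
 [0 0 0 0 1 1 1 1 1 1 1 1 1 0 0 0 0]
 [0 0 0 1 1 1 1 1 1 1 1 1 1 0 0 0 0]
 [0 0 0 0 1 1 1 1 1 1 1 1 1 0 0 0 0]
 [0 0 0 0 1 1 1 1 1 1 1 1 0 0 0 0 0]
 [0 0 0 0 0 1 1 1 1 1 1 0 0 0 0 0 0]
 [0 0 0 0 0 0 0 1 1 1 0 0 0 0 0 0
[... 474 characters left out ...]
0.7 -109.8   99.2]]
[(212, 251, [548.0, -107.0, 99.0]), (214, 250, [551.0, -108.0, 99.0]), (216, 252, [553.0, -108.0, 100.0]), (218, 235, [556.0, -108.0, 99.0]), (220, 243, [556.0, -108.0, 105.0]), (222, 249, [558.0, -108.0, 105.0]), (224, 231, [561.0, -108.0, 103.0]), (226, 81, [563.0, -108.0, 106.0]), (228, 124, [564.0, -108.0, 108.0]), (230, 130, [567.0, -108.0, 108.0]), (232, 129, [569.0, -108.0, 109.0]), (234, 128, [572.0, -109.0, 108.0]), (236, 130, [573.0, -109.0, 110.0]), (238, 130, [576.0, -109.0, 108.0]), (240, 129, [579.0, -109.0, 108.0]), (242, 130, [581.0, -109.0, 108.0]), (244, 129, [584.0, -109.0, 108.0]), (246, 128, [586.0, -109.0, 108.0]), (248, 195, [589.0, -109.0, 108.0])]
```

```bash
python3 - <<'E'
from h import *
manip.move_pose([485,241,210],down(-.08)); manip.command_gripper(40,40); st(); d=snap('wrist','d')
W=pts(d);I=d['img']
q=(W[...,2]>84)&(W[...,2]<95)&(np.hypot(W[...,0]-494,W[...,1]-241)<25)
P=W[q].astype(np.float32);print(len(P),P.mean(0),cv2.minAreaRect(P[:,:2]))
r=(W[...,2]>57)&(W[...,2]<68)&(I.min(2)>120)&(np.hypot(W[...,0]-460,W[...,1]-244)<40)
R=W[r].astype(np.float32);print('ring',len(R),cv2.minAreaRect(R[:,:2]))
cv2.imwrite('pics/d2.png',I[:,:,::-1])
E
```

```text
t4.54 p [485.1 240.9 210. ] F [-0.  -0.7  0.1] T [ 0.    0.05 -0.01] o 39.9Traceback (most recent call last):
  File "<stdin>", line 5, in <module>
cv2.error: OpenCV(4.12.0) /io/opencv/modules/imgproc/src/convhull.cpp:143: error: (-215:Assertion failed) total >= 0 && (depth == CV_32F || depth == CV_32S) in function 'convexHull'
```

View pics/d.png

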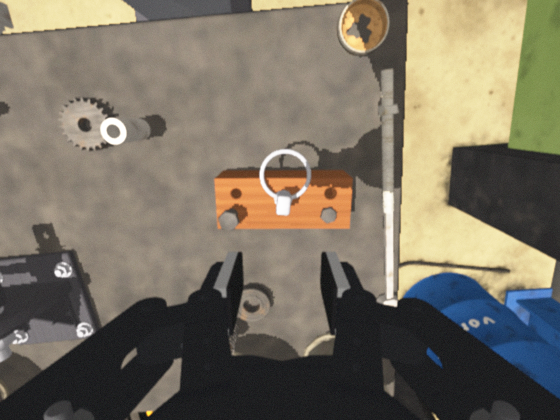

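The wrist view shows the head top at about (284,200), with the ring around (286,172) and the two bolts at (228,220) and (328,215).

```bash
python3 - <<'E'
from h import *
d=dict(np.load('pics/d.npz'));I=d['img'];E=d['extrinsics'];W=pts(d)
print(W[195:215:4,284].round(0).tolist())
def ray(u,v,z):
    r=E[:3,:3]@np.array([(u-d['cx'])/d['fx'],(v-d['cy'])/d['fy'],1]);return (E[:3,3]+r*(z-E[2,3])/r[2]).round(1)
m=((I.min(2)>140)*255).astype(np.uint8); 
print('\n'.join(''.join('#' if x>200 else '+' if x>140 else '.' for x in row) for row in I[188:220,270:300].min(2)))
print('head corners z90',ray(277,196,90),ray(291,196,90),ray(284,200,90))
m[:140]=0;m[215:]=0;m[:,:245]=0;m[:,325:]=0
n,l,s,c=cv2.connectedComponentsWithStats(m);k=1+s[1:,4].argmax();print(s[k])
x,y,w,h=s[k,:4]
print('ring L,R,end',ray(x+1,173,62),ray(x+w-1,173,62),ray(x+w/2,y+2,62))
E
```

```text
[[485.0, 243.0, 83.0], [488.0, 243.0, 90.0], [491.0, 243.0, 91.0], [496.0, 242.0, 90.0], [500.0, 242.0, 89.0]]
..............................
..............................
+.............................
#+..........................+#
##+........................+##
###++..+..................+###
######++..................####
#######++++++++.........++####
++#####++####+++++++..+++++##+
..+################++++++.++..
...+################+++.......
....################++........
....+###############+.........
....+###############+.........
....+###############+.........
.....###############+.........
......##############+.........
......+#############..........
......+#############..........
......##############..........
......#############+..........
......+############+..........
......+############+..........
......#############+..........
......+############+..........
......+############+..........
.......+##########+...........
............++++++............
..............................
..............................
..............................
..............................
head corners z90 [483.8 236.5  90. ] [484.9 250.1  90. ] [488.4 243.   90. ]
[259 149  51  66 922]
ring L,R,end [464.6 219.8  62. ] [468.7 271.1  62. ] [443.9 247.2  62. ]
```

```bash
python3 - <<'E'
from h import *
manip.move_l([494.5,241.4,130],frame=down(-.09)); manip.move_l([494.5,241.4,83],feed=80); st()
manip.command_gripper(5,60); st(); manip.dwell(.2)
manip.move_l([494.5,241.4,150],feed=80); st()
manip.move_pose([525,-50,190],down(-.05)); st(); d=snap('scene','e')
I=d['img']; cv2.imwrite('pics/e1.png',cv2.resize(I[100:310,190:470],None,fx=2.8,fy=2.8,interpolation=cv2.INTER_CUBIC)[:,:,::-1])
E
```

```text
t6.01 p [494.8 241.5  83.3] F [0.6 1.6 0.4] T [ 0.03 -0.03  0.01] o 39.9
t6.44 p [494.6 241.5  83.2] F [ 0.3 -0.1  0.7] T [ 0.01  0.01 -0.01] o 5.0
t7.63 p [494.1 241.2 149.4] F [0.3 0.  1.2] T [ 0.05  0.06 -0.01] o 4.4
t8.77 p [525.1 -48.1 189.6] F [-0.1  1.5  0.3] T [ 0.04 -0.02 -0.02] o 5.2
```

View pics/e1.png

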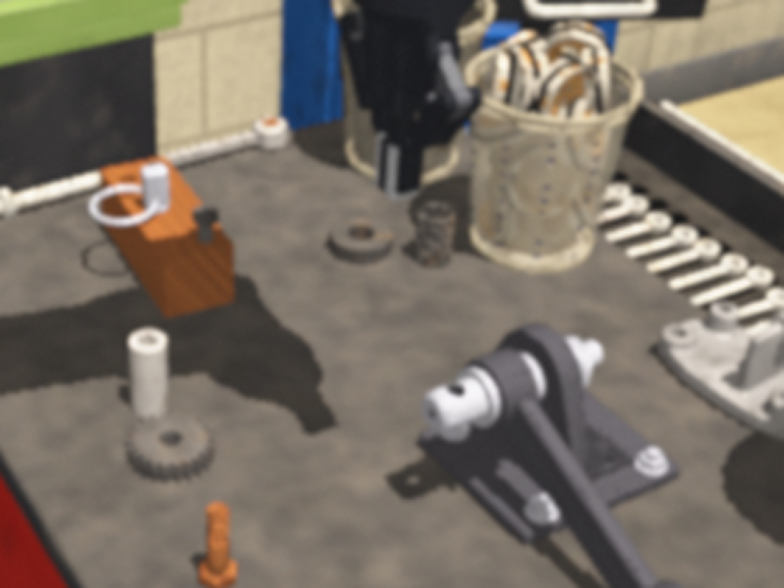

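The gripper closed on nothing: the opening went to 5 mm and the pin is still in the block at crop (155,185). I'll check the fingertip geometry against the wrist depth.

```bash
python3 - <<'E'
from h import *
print(manip.tip_extent); st()
d=dict(np.load('pics/d.npz'));W=pts(d)
for v,u in [(256,233),(262,233),(275,233),(290,230),(256,332),(262,332),(275,332)]: print(v,u,W[v,u].round(0), 'd', d['range_z'][v,u])
a=dict(np.load('pics/a.npz'));e=dict(np.load('pics/e.npz'))
for x in (a,e):
    W=pts(x); q=(W[...,2]>84)&(W[...,2]<95)&(np.hypot(W[...,0]-494,W[...,1]-241)<25);print(W[q].mean(0))
D=np.abs(a['img'][145:185,215:275].astype(int)-e['img'][145:185,215:275]).max(2);print((D>60).sum())
E=d['extrinsics']; print(E[:3,3],E[:3,2])
E
```

```text
14.0
t8.82 p [525.1 -47.7 189.5] F [-0.9  0.9 -0.4] T [ 0.03 -0.03  0.01] o 4.8
256 233 [473. 218. 245.] d 145.3495
262 233 [473. 219. 252.] d 139.3651
275 233 [472. 222. 265.] d 126.0739
290 230 [473. 222. 275.] d 117.0134
256 332 [476. 266. 246.] d 144.97632
262 332 [476. 265. 252.] d 138.82999
275 332 [476. 263. 264.] d 127.45746
[491.7236436  239.21124917  87.75859765]
[491.78051882 239.58452355  87.73964703]
12
[411.62478735 246.55009524 378.21704657] [ 0.28853856 -0.02301558 -0.95719161]
```

```bash
python3 - <<'E'
from h import *
e=dict(np.load('pics/e.npz'));W=pts(e)
q=(np.hypot(W[...,0]-525,W[...,1]+48)<45)&(W[...,2]>120)&(W[...,2]<330)
P=W[q];v,u=np.nonzero(q);print(len(P),'zmin',np.sort(P[:,2])[:8].round(1))
for z in range(170,300,10):
    s=(P[:,2]>=z)&(P[:,2]<z+10)
    if s.any(): print(z,s.sum(),P[s].min(0).round(0),P[s].max(0).round(0),(u[s].min(),u[s].max(),v[s].min(),v[s].max()))
I=snap('wrist','f'); W=pts(I); q=(np.hypot(W[...,0]-525,W[...,1]+48)<35)&(W[...,2]>120); P=W[q]; print('wrist zmin',np.sort(P[:,2])[:300:40].round(1),P.shape)
from scipy.spatial.transform import Rotation
s=manip.get_state();print(s['orientation'],s['q'])
E
```

```text
1536 zmin [214.2 214.4 214.9 215.  215.3 215.3 215.5 215.8]
210 29 [513. -58. 214.] [533. -38. 220.] (np.int64(323), np.int64(339), np.int64(164), np.int64(170))
220 79 [511. -65. 220.] [529. -36. 230.] (np.int64(323), np.int64(339), np.int64(159), np.int64(168))
230 85 [512. -65. 230.] [531. -38. 240.] (np.int64(324), np.int64(340), np.int64(154), np.int64(164))
240 91 [511. -65. 240.] [530. -38. 250.] (np.int64(324), np.int64(340), np.int64(148), np.int64(159))
250 65 [510. -78. 250.] [534. -17. 260.] (np.int64(318), np.int64(346), np.int64(138), np.int64(153))
260 178 [508. -87. 260.] [534.  -8. 270.] (np.int64(316), np.int64(351), np.int64(130), np.int64(153))
270 136 [507. -92. 270.] [534.  -4. 280.] (np.int64(315), np.int64(353), np.int64(124), np.int64(150))
280 164 [505. -90. 280.] [534.  -5. 290.] (np.int64(315), np.int64(344), np.int64(119), np.int64(144))
290 147 [505. -91. 290.] [526.  -4. 300.] (np.int64(316), np.int64(344), np.int64(113), np.int64(140))
wrist zmin [218.6 220.9 221.9 222.9 223.7 224.7 225.3 226.3] (27672, 3)
[-7.32492203e-02 -3.13989491e+00 -5.69934723e-04] [-0.41869286  0.19022278  0.51898943  1.68238784 -0.09791862  1.29566954
  1.64340327]
```

Both cameras put the closed fingertips about 24.5 mm above the reported TCP, where they should be 14 mm below it. So the reported TCP lies about 38.5 mm too far along the tool, and the empty grasp at 107 mm agrees with that. I'll correct for it and grasp again.

```bash
python3 - <<'E'
from h import *
manip.move_pose([494.5,241.4,120],down(-.09)); manip.command_gripper(40,60); 
manip.move_l([494.5,241.4,70],feed=100); st(); manip.move_l([494.5,241.4,46],feed=60); st()
manip.command_gripper(5,60); s=st()
if s['opening']>10:
    manip.dwell(.1);manip.move_l([494.5,241.4,125],feed=90); st()
    manip.move_pose([525,-50,170],down(-.05)); st(); d=snap('scene','g')
    I=d['img']; cv2.imwrite('pics/g1.png',cv2.resize(I[120:310,220:440],None,fx=3,fy=3,interpolation=cv2.INTER_CUBIC)[:,:,::-1])
E
```

```text
t11.10 p [494.8 241.5  70.3] F [ 0.7  0.5 -0.1] T [ 0.    0.   -0.04] o 39.9
t11.65 p [494.3 241.2  45.7] F [-0.7  0.3 -0.6] T [ 0.06 -0.06  0.02] o 40.0
t12.00 p [494.9 241.5  46.5] F [-0.  -0.   3.3] T [-0.11  0.05  0.03] o 12.6
t13.12 p [494.1 241.2 124.3] F [-0.   0.3 -1. ] T [ 0.03 -0.   -0.01] o 12.6
t14.27 p [525.1 -48.1 169.5] F [-0.7  0.6 -0.9] T [ 0.    0.02 -0.03] o 12.2
```

View pics/g1.png

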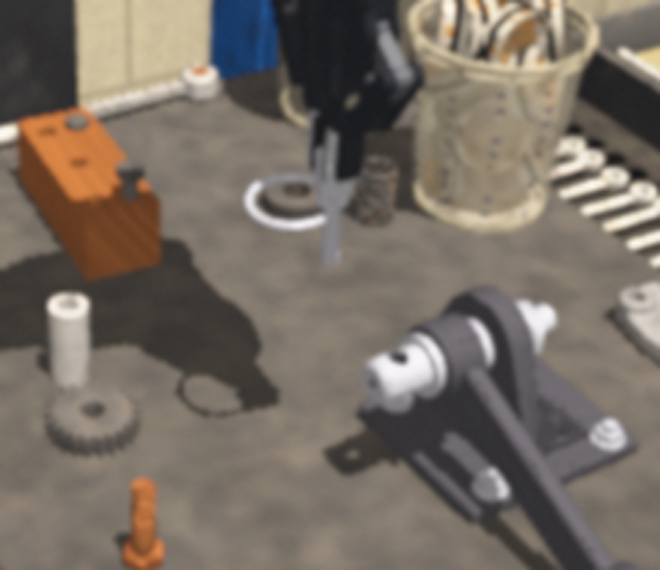

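The pin is held with the ring open and pointing to -x, and the tip is at crop (330,262). I'll measure the tip relative to the TCP in both fixed cameras.

```bash
python3 - <<'E'
from h import *
s=manip.get_state();T=s['position'];print(T)
for n,f in (('scene','g'),('side','g_s')):
    d=dict(np.load('pics/g.npz')) if f=='g' else snap('side',f)
    W=pts(d);E=d['extrinsics'];I=d['img']
    q=(W[...,2]>T[2]-45)&(W[...,2]<T[2]-5)&(np.hypot(W[...,0]-T[0],W[...,1]-T[1])<22)
    P=W[q];v,u=np.nonzero(q)
    cam=E[:3,3];vd=(T-cam)[:2];vd/=np.linalg.norm(vd)
    print(n,len(P),'zmin',P[:,2].min().round(1),'tip px',u[v>v.max()-2].mean(),v.max())
    for a in range(-45,-5,8):
        k=(P[:,2]>=T[2]+a)&(P[:,2]<T[2]+a+8)
        if k.sum()>3: 
            # silhouette midpoint per row -> ray to plane at this z
            c=np.array([np.median(P[k][:,0]),np.median(P[k][:,1])]); print(a,k.sum(),'axis-TCP',(c+vd*5-T[:2]).round(1))
    # ring
    r=(abs(W[...,2]-(T[2]+16))<9)&(I.min(2)>130)&(np.hypot(W[...,0]-T[0]+28,W[...,1]-T[1])<36)
    R=W[r];print('ring z-T',np.median(R[:,2])-T[2],'mid',((R.max(0)+R.min(0))/2-T).round(1))
    # project model tip
    p=np.linalg.inv(E)@np.array([*(T+[0,0,-36]),1]);print('pred tip px',p[0]/p[2]*d['fx']+d['cx'],p[1]/p[2]*d['fy']+d['cy'])
E
```

```text
[525.10382696 -47.74345736 169.48874627]
scene 85 zmin 131.7 tip px 329.5 207
-37 18 axis-TCP [1.9 0.5]
-29 23 axis-TCP [1.1 0.9]
-21 24 axis-TCP [0.7 0.9]
-13 18 axis-TCP [1.1 0.9]
ring z-T 14.268747691020167 mid [-24.8   0.7  15.5]
pred tip px 328.72056645497696 205.85676580773617
side 54 zmin 133.9 tip px 344.72727272727275 224
-37 15 axis-TCP [2.3 0.9]
-29 18 axis-TCP [1.8 0.5]
-21 12 axis-TCP [ 1.4 -0.9]
-13 9 axis-TCP [0.9 0.5]
ring z-T 16.067121803117374 mid [-35.5   0.2  15.7]
pred tip px 343.9171292851032 223.80826516982262
```

```bash
cat >> h.py <<'E'
def F(n=3):
    f=[]
    for _ in range(n): f.append(manip.get_state()['force']); manip.dwell(.02)
    return np.mean(f,0)
def descend(xy,z0,z1,step=1.5,lim=6,f0=0,R=None,lat=12):
    z=z0
    while z>z1:
        z-=step; manip.move_l([*xy,z],frame=R,feed=30); f=F(2)-f0
        if f[2]>lim or np.hypot(f[0],f[1])>lat: break
    print('desc',np.round(xy,1),'z',round(z,1),'F',f.round(1)); return z,f
E
python3 - <<'E'
from h import *
R=down(-.05); manip.move_pose([538.2,-110.2,150],R); manip.dwell(.2); f0=F(5); np.save('f0.npy',f0); print(f0); st()
manip.move_l([538.2,-110.2,138],feed=60)
z,f=descend([538.2,-110.2],138,122,f0=f0); st()
E
```

```text
[ 0.05519122  0.54713048 -0.81124211]
t15.02 p [ 538.5 -108.7  150.2] F [-0.1 -0.1 -1.2] T [-0.03 -0.01 -0.03] o 12.6
desc [ 538.2 -110.2] z 121.5 F [-3.6  2.1  1.1]
t18.48 p [ 538.2 -110.1  121.4] F [-4.   1.7  0.9] T [ 0.66  1.1  -0.01] o 12.7
```

The tip went straight into the mouth and is 14 mm deep. I'll continue with small lateral compliance corrections.

```bash
cat >> h.py <<'E'
def comply(xy,z0,z1,f0,step=1.5,g=.15,lim=10):
    xy=np.array(xy,float);z=z0;f=np.zeros(3)
    while z>z1:
        z=max(z1,z-step); manip.move_l([*xy,z],feed=35); f=F(2)-f0
        xy+=np.clip(g*f[:2],-.8,.8)
        if abs(z/6-round(z/6))<.13: print(xy.round(1),round(z,1),f.round(1))
        if f[2]>lim or np.hypot(*f[:2])>14: print('STOP');break
    print('end',xy.round(2),round(z,2),f.round(1)); st(); return xy,z
E
python3 - <<'E'
from h import *
f0=np.load('f0.npy')
manip.move_l([537.6,-109.9,121.5],feed=20); print(F(3)-f0)
comply([537.6,-109.9],121.5,93,f0)
E
```

```text
[-2.05895258  0.64601475 -0.61669541]
[ 537.3 -109.8] 120.0 [-2.2  0.6  0.5]
[ 537.2 -109.9] 114.0 [ 0.4 -0.7 -0.6]
[ 537.  -109.8] 108.0 [-0.4  0.3 -0.3]
[ 536.9 -109.8] 102.0 [-0.1  0.3 -0.5]
[ 536.9 -109.9] 96.0 [ 0.2 -0.1 -1. ]
end [ 536.87 -110.02] 93 [-0.5 -0.7 -0.4]
t24.17 p [ 536.9 -109.9   92.9] F [-0.8 -0.6 -1.4] T [ 0.04 -0.03 -0.01] o 12.0
```

```bash
python3 - <<'E'
from h import *
f0=np.load('f0.npy')
z,f=descend([536.9,-110],93,85,step=.5,lim=8,f0=f0)
manip.dwell(.3); st()
d=snap('scene','h'); I=d['img']; cv2.imwrite('pics/h1.png',cv2.resize(I[170:300,290:430],None,fx=4.5,fy=4.5,interpolation=cv2.INTER_CUBIC)[:,:,::-1])
E
```

```text
desc [ 536.9 -110. ] z 90.5 F [-2.2  1.7 10. ]
t25.88 p [ 537.2 -110.    91.2] F [-1.4  2.1  7.8] T [ 0.37  0.59 -0.02] o 12.7
```

View pics/h1.png

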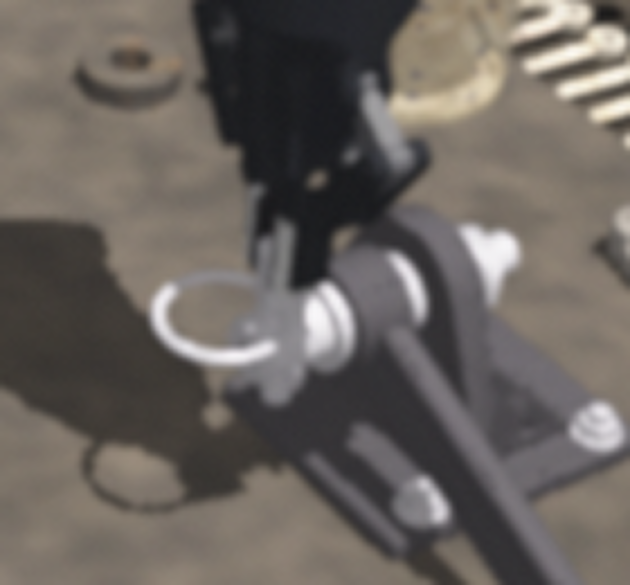

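The collar is seated: contact came at z 90.5–91, and 91 was predicted. The ring is still open, pointing left over the stub's end. I'll release, then push the ring end along its arc with closed fingers, leaning the tool back for clearance.

```bash
python3 - <<'E'
from h import *
st(); manip.command_gripper(40); manip.move_l([537,-110,140],feed=120); st()
d=snap('scene','i');W=pts(d)
q=(W[...,2]>115)&(W[...,2]<142)&(np.hypot(W[...,0]-537,W[...,1]+110)<25);print('head top z',np.percentile(W[q][:,2],[50,95,99]),W[q].mean(0))
manip.command_gripper(0)
R=(Ro.from_euler('y',-.25)*Ro.from_rotvec(down(-.05))); zt=R.as_matrix()[:,2];rv=R.as_rotvec();print(zt)
rep=lambda t: np.array(t)+24.5*zt
manip.move_pose(rep([484,-107.6,135]),rv); st(); manip.dwell(.2); f0=F(4)
for th in np.arange(-.12,.95,.06):
    t=[535-48*np.cos(th)-3,-107.6,107+3-48*np.sin(th)]
    manip.move_l(rep(t),feed=50); f=F(2)-f0; print(round(th,2),np.round(t,0),f.round(1))
    if np.linalg.norm(f)>14: print('STOP');break
st(); d=snap('scene','j'); I=d['img']; cv2.imwrite('pics/j1.png',cv2.resize(I[170:300,290:430],None,fx=4.5,fy=4.5,interpolation=cv2.INTER_CUBIC)[:,:,::-1])
E
```

```text
t25.93 p [ 537.2 -110.    91.2] F [-1.6  2.1  8.4] T [0.48 0.55 0.01] o 12.6
t26.88 p [ 536.8 -109.9  139.6] F [-0.1  0.8 -0.3] T [ 0.02 -0.04 -0.01] o 40.0
head top z [127.41871143 134.56877854 135.37911419] [ 533.624487   -114.37630637  126.65456824]
[ 2.47403959e-01 -2.60208521e-18 -9.68912422e-01]
t27.87 p [ 489.1 -107.2  111.3] F [ 1.2 -0.4 -0.5] T [-0.08  0.28 -0.03] o 0.2
-0.12 [ 484. -108.  116.] [ 0.1  0.6 -0.4]
-0.06 [ 484. -108.  113.] [-0.5  0.4 -0.6]
0.0 [ 484. -108.  110.] [ 0.5  0.6 -0.3]
0.06 [ 484. -108.  107.] [ 0.4  0.1 -0.2]
0.12 [ 484. -108.  104.] [-0.6  1.  -0.6]
0.18 [ 485. -108.  101.] [-1.5  0.4  1.9]
0.24 [ 485. -108.   99.] [-1.7  1.   1.5]
0.3 [ 486. -108.   96.] [-1.5  0.7  1.5]
0.36 [ 487. -108.   93.] [-1.2  0.6  2.2]
0.42 [ 488. -108.   90.] [-0.4  0.2  1.3]
0.48 [ 489. -108.   88.] [-0.5  0.9  1.4]
0.54 [ 491. -108.   85.] [-0.7  1.   0.8]
0.6 [ 492. -108.   83.] [-0.5  0.2  0.6]
0.66 [ 494. -108.   81.] [0.1 1.2 0.4]
0.72 [ 496. -108.   78.] [-0.5  0.8  0.4]
0.78 [ 498. -108.   76.] [ 0.2 -0.3 -0.2]
0.84 [ 500. -108.   74.] [ 0.7  0.8 -0.7]
0.9 [ 502. -108.   72.] [ 0.4  0.5 -0.8]
t33.52 p [ 508.2 -107.6   48.6] F [ 0.3  0.1 -0. ] T [-0.02  0.27  0.01] o -0.1
```

View pics/j1.png

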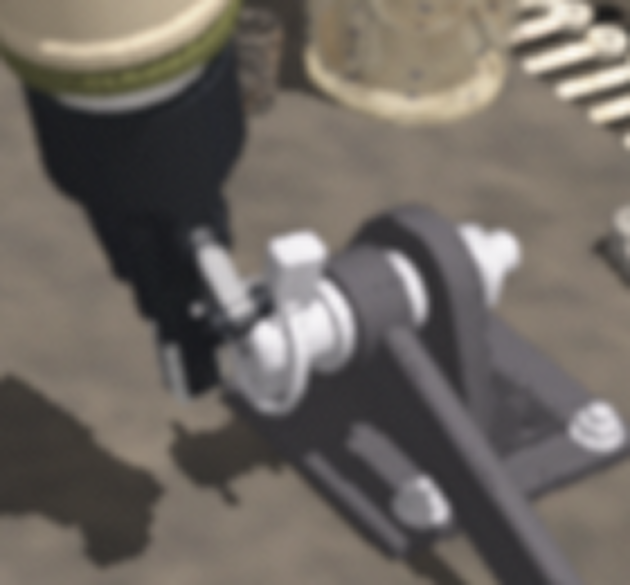

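The ring has snapped down and hangs over the stub's end. I'll back away, then check its angle and the head height.

```bash
python3 - <<'E'
from h import *
p=manip.get_state()['position']
manip.move_l(p+[-25,0,5],feed=100); manip.move_l(p+[-50,0,120],feed=150); st()
for n in ('scene','side'):
    d=snap(n,'k'+n);W=pts(d);I=d['img']
    if n=='scene': cv2.imwrite('pics/k1.png',cv2.resize(I[180:300,300:430],None,fx=5,fy=5,interpolation=cv2.INTER_CUBIC)[:,:,::-1])
    b=I.min(2)>120
    q=(W[...,2]>115)&(W[...,2]<142)&(np.hypot(W[...,0]-537,W[...,1]+110)<25);print(n,'head top',np.percentile(W[q][:,2],[95,99]).round(1))
    r=b&(W[...,2]>45)&(W[...,2]<75)&(abs(W[...,1]+109)<30)&(abs(W[...,0]-520)<35); R=W[r]; o=np.argsort(R[:,2])[:12]; print('ring low',R[o].mean(0).round(1))
E
```

```text
t34.91 p [ 457.9 -107.5  167.7] F [-0.4 -0.4  0. ] T [-0.04  0.31  0.01] o -0.1
scene head top [133.9 134.4]
ring low [ 531.5 -107.8   57.1]
side head top [135.7 136.5]
ring low [ 535.3 -102.1   70. ]
```

View pics/k1.png

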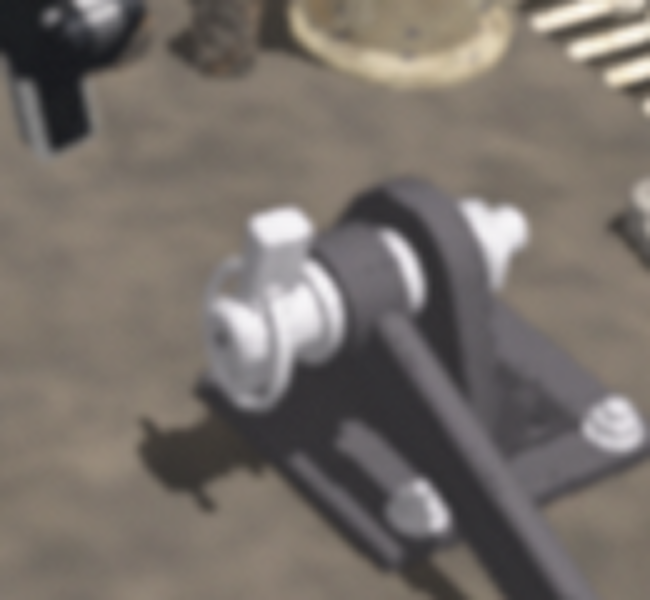

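The head top is at 134–136 mm, against 135 for a seated collar. The ring's low point is at (531,-108,57), against (529,·,57) for shut. The gripper is clear of everything.

```bash
python3 -c "
from h import *
manip.sign_off(); st()"
```

```text
the job is handed in; nothing more can be done
the job is handed in; nothing more can be done
```

The linchpin is in the stub's cross-hole with its collar on the stub and its ring snapped shut. I let go and handed the job in at about 35 s. No verdict was reported.

- **Pin:** I took it from the block and it found the hole's mouth on the first try. I eased it down by feel until the collar met the stub, with about 10 N measured at the wrist.
- **Ring:** I released the pin and pushed the ring end down along its arc with closed fingers until it snapped.
- **Last checks:**

| Check | Measured | Expected |
|---|---|---|
| Head top height | 134–136 mm | 135 mm |
| Ring's lowest point (x, z), scene camera | 531.5, 57 mm | 529, 57 mm (shut) |

- **Disagreements:**
  - The first grasp closed on nothing. Both cameras showed the fingertips about 38 mm short of where the reported tool point puts them, so I corrected for that and the second grasp held.
  - The side camera's reading of the ring's low point, 70 mm, did not match. I did not follow it up and relied on the scene camera's depth and picture.
- **Not checked:** I did not measure the bystanders again at the end. The robot's path stayed well away from them.

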